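# Set the rolling mill for the next pass

### The arm

A 6-joint arm with a two-finger parallel gripper is mounted at the origin on a cart in front of the work surface, level with it; the furniture and walls round the work are solid. World frame = base frame: x ahead of the robot, y to its left, z up, the work surface at z = 0. Lengths are in m, angles in degrees, forces in N, time in s.
With the tool pointing down it reaches from about 0.275 to 0.875 m from the base axis. Payload 12.5 kg.
Tool frame: the origin (TCP) lies midway between the tips of the shut fingers; the grasp point (between the pads) lies 19 mm behind it; z points along the fingers, y is the direction in which the jaws open and shut (so a half turn about z gives the same grasp; the last joint's range is limited). The gripper opens to 85 mm and grips with 20 to 120 N. Pads are 22 mm wide; open, the fingers measure 114 mm over their backs; the gripper's body (76 mm by 85 mm) begins 54 mm behind the grasp point. The pads swing forward as they close: fully open they stand 13 mm farther back than shut.
Start: joints at [60.069, 20.094, 94.641, -0, 65.266, -4.847], TCP at [0.233, 0.498, 0.231] pointing down, gripper open.
Joint ranges: [-157.81, 157.81], [-45, 120.19], [0.68, 151.7], [-89.99, 269.99], [4.06, 180], [-164.3, 164.3]. Speed limits (degrees/s): [127.2, 127.2, 159.86, 180, 180, 180].

### API

Orientations are given as [roll, pitch, yaw] about the fixed x, y, z axes, in that order (R = Rz(yaw) Ry(pitch) Rx(roll)).
In Python, from station import bot, optics gives the robot as it stands. The module is installed in compiled form; this text tells all that it offers.
- The arm moves only by the tool send_rows, never from a script. Its argument "targets" is a list that holds one entry, the list of rows, each a list of 5 numbers: the closure, from 0 (fully open) to 1 (shut), then the shift along the tool's x, y, z in units of 0.04 m (1.0 is 0.04 m), then the turn about the tool's z in units of 6 degrees (1.0 is 6 degrees). A call has 1 to 12 rows; each row shifts and turns the commanded pose from where the row before left it, along the tool's axes as they then stand; what a row does not reach is not made up. A row lasts 1/12 s, in which the tool goes at most 41.7 mm and 7.16 degrees, less where a joint would pass 70% of its speed; a pose out of reach is approached as far as the arm can. A call with a number of a shift or a turn outside -1 to 1 is refused whole. A call with a gripper value outside its range is refused whole. The fingers move at their own pace and stop on an object; "force" is the grip in N (left out, the last holds). Time passes only in rows, so rows that do not move let the fingers close. It gives the time, the measured TCP pose, the force and the opening at its end, in the units of the state.
- bot.read_state(): the state, without advancing time (a new reading comes with each control period).
- optics.capture(name): name is "side" or "top"; returns a dict with "frame" (400x640x3 uint8, red, green, blue), "fx", "fy", "cx", "cy" (pixels), "R" (3x3) and "t" (3): a world point X has camera coordinates R X + t. Camera axes: x right, y down, z forward; pixel columns grow to the right and rows downward; lengths in m; the calibration is good to about 2 mm. A picture is of the moment at which its call begins. There is no depth.
- bot.sign_off(): hands the job in, once; it reports no verdict.
The state is a dict: "t": time; "joint_positions": joint angles; "dq": joint speeds; "effort": joint torques, N m; "tool_pos": TCP position; "ee_rot": TCP orientation; "force": force on the tool from outside, world axes, zero at the start; "torque": the same for the moment, N m; "width": finger opening in m.
Only numpy, scipy, OpenCV 4.12 (cv2) and the standard library are available. Lean on these libraries where they do the work, as an engineer would, in place of code of your own. Each camera call takes 0.05 s, during which the arm holds its last target.

### The job

Set the little rolling mill for its next pass, using only the fingertips and grasping nothing: first push the hand wheel on top of it round by its upright handle, clockwise seen from above, through exactly one full turn, so that the handle ends where it began. Then push the brass ingot along the infeed table by its free end until it stops against the rolls. Do not pinch the handle, do not lift or tip the ingot, and leave the tools and tins standing around undisturbed.

Things in the scene. Friction and masses are not known exactly. Their poses are not given: they have to be found in the camera images.
- mill: grey cast bench rolling mill, fixed, about 135 x 165 mm and 187 mm high under its wheel. Origin: centre of the underside, below the rolls; +x is the feed direction, z up; the infeed side (-x) faces the robot roughly. The rolls (44 mm diameter, 88 mm long) lie along y. A crank (fixed for this job) sticks out low at the back of the right (-y) side, to x = 110, y = -180 mm
- wheel_hub (a point): top centre of the hand wheel's hub, on the wheel's upright axis, 223 mm above the bench; fixed to the mill
- wheel_handle (a point): middle of the top of the upright handle, 262.5 mm above the bench. The handle: a black grip of 15 mm diameter, 45 mm tall, standing on the rim, 55 mm from the axis. The wheel: a rim 11 mm thick (top at 217.5 mm), three spokes, and a hub of 30 mm diameter whose cap reaches 228 mm
- gap_wheel (a joint): turn of the hand wheel in rad, growing clockwise seen from above; it starts anywhere from -2.6 to 2.6 and one full turn adds 6.283. At 0 the handle stands on the infeed side (mill -x). Stiff by friction (2 to 3 N at the handle), so it stays where it is left. Each clockwise turn lowers the upper roll by 1.5 mm
- ingot: cast brass bar 125 x 24 x 9 mm, about 0.23 kg, loose, lying flat between the guides of the infeed table; origin: centre of its underside, x along its length toward the rolls. It slides at 1 to 2 N
- ingot_front (a point): middle of the end face of the ingot that looks to the rolls
- ingot_back (a point): middle of the ingot's other end face, which overhangs the table's front edge (by 30 to 47 mm at the start, about 8 mm when the ingot is against the rolls; nothing is below it there); push here
- mill_nip (a point): middle of the gap between the rolls, 103.5 mm above the bench. The gap is less than the ingot's thickness: its front end stops against the rolls 8 to 10.5 mm before this point. The infeed table is a steel plate 60 mm wide, from 125 to 14 mm before the nip, top 98.5 mm above the bench, with two side guides 4 mm high and 28 mm apart
- needle_file: bystander: needle file, 185 mm long, lying left of the infeed table
- burnisher: bystander: brass burnisher, 116 mm long, lying left of the infeed table
- salve_pot: bystander: tin with a white screw lid, 64 mm diameter, 56 mm high, behind the mill
- filing_block: bystander: dark wooden block 55 x 119 x 39 mm, behind the mill to the right
- steel_plate: bystander: square steel plate 70 x 74 x 13 mm, lying right of the mill

How it is judged:
By the outcome, as a careful person would: the job done as asked, in the order asked, and still so for the second after the job is handed in, with the robot touching nothing.
It also fails if it takes over 64 s, if anything falls off the work surface, if the arm or the gripper's body presses on something with over 40 N, if the wrist force passes 120 N, or if a joint passes its speed limit or range.

## Working session

There is one attempt and no reset: what is moved stays moved. The work goes in short steps, Python scripts to look and compute and a tool call to move; the robot and the scene stay as the last step left them, time stands still between calls to the robot, and variables do not carry over. Pictures are saved under pics/ and viewed, and the job is handed in when it is done.

Besides the shell and the picture viewer there is one more tool, called after "Request:" by a JSON object that holds its "name" and its "arguments". send_rows: Moves the arm, as the interface text tells. Its arguments: {"type":"object","properties":{"targets":{"type":"array"},"force":{"type":"number"}},"required":["targets"]}

```bash
mkdir -p pics; python3 - <<'E'
from station import bot, optics
import cv2
print(bot.read_state())
for n in("side","top"):
    c=optics.capture(n); cv2.imwrite(f"pics/{n}0.png",c["frame"][:,:,::-1])
    print(n,c["fx"],c["fy"],c["cx"],c["cy"],c["R"],c["t"])
E
```

```text
{'t': 0.0, 'joint_positions': array([ 6.00674525e+01,  2.01241561e+01,  9.46779536e+01,  3.80857093e-04,
        6.52643244e+01, -4.84978988e+00]), 'dq': array([ 0.00268972, -0.07469118, -0.07821114, -0.00667119, -0.03743927,
       -0.09493613]), 'effort': array([-2.20668846e-05, -5.06102836e+01, -2.91403019e+01, -8.67662652e-05,
        4.56436886e-03,  3.57916491e-06]), 'tool_pos': array([0.23299065, 0.49784434, 0.23075349]), 'ee_rot': array([-1.79933833e+02, -5.96107760e-03,  1.54917079e+02]), 'force': array([-0.9430027 , -0.9934016 , -0.30946338]), 'torque': array([-0.02600823,  0.03125667,  0.02564873]), 'width': 0.0858110902366023}
side 412.6264803441725 412.6264803441725 323.9662946372214 197.50219869011525 [[-0.97825415 -0.20693253  0.0140625 ]
 [-0.13671284  0.59233901 -0.7940051 ]
 [ 0.15597572 -0.7786613  -0.60774843]] [0.5717742  0.3317336  0.77774867]
top 422.8061578982841 422.8061578982841 324.6042055707972 199.99304778776118 [[ 1.68603067e-04 -9.99999985e-01 -4.12814850e-05]
 [-9.80359781e-01 -1.57150244e-04 -1.97217330e-01]
 [ 1.97217320e-01  7.37221542e-05 -9.80359793e-01]] [-0.18709509  0.62485168  1.06247189]
```

View pics/side0.png

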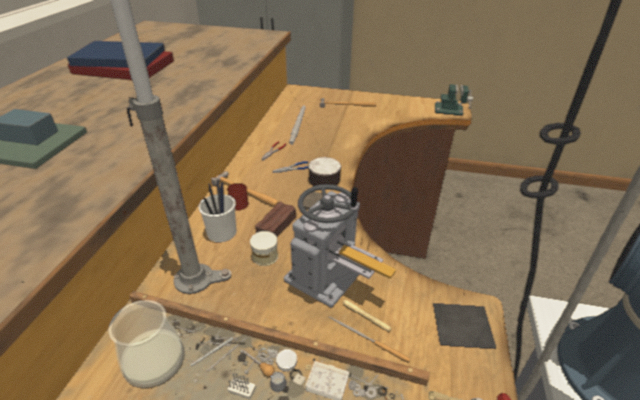

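View pics/top0.png

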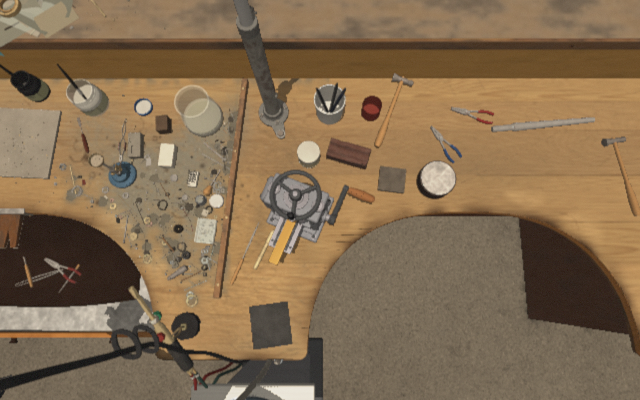

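```bash
cat > h.py <<'E'
import numpy as np, cv2
from station import bot, optics
def proj(c,X):
    p=c["R"]@np.asarray(X,float)+np.asarray(c["t"]).ravel(); return np.array([c["fx"]*p[0]/p[2]+c["cx"],c["fy"]*p[1]/p[2]+c["cy"]])
def ray(c,u,v):
    R=np.asarray(c["R"]);t=np.asarray(c["t"]).ravel()
    d=R.T@np.array([(u-c["cx"])/c["fx"],(v-c["cy"])/c["fy"],1.]); return -R.T@t,d/np.linalg.norm(d)
def onz(c,u,v,z):
    o,d=ray(c,u,v); return o+d*(z-o[2])/d[2]
def tri(a,pa,b,pb):
    o1,d1=ray(a,*pa);o2,d2=ray(b,*pb)
    A=np.stack([d1,-d2],1);s=np.linalg.lstsq(A,o2-o1,rcond=None)[0]
    p,q=o1+s[0]*d1,o2+s[1]*d2
    return (p+q)/2,np.linalg.norm(p-q)
def crop(c,x0,y0,w,h,s,name):
    f=c["frame"][y0:y0+h,x0:x0+w,::-1]
    cv2.imwrite(name,cv2.resize(np.ascontiguousarray(f),None,fx=s,fy=s,interpolation=cv2.INTER_CUBIC))
E
python3 - <<'E'
from h import *
t=optics.capture("top");s=optics.capture("side")
crop(t,225,150,130,120,5,"pics/t1.png");crop(s,270,170,140,110,5,"pics/s1.png")
print(proj(t,[.233,.498,.231]),proj(s,[.233,.498,.231]),proj(t,[0,0,0]))
E
```

```text
[ -3.79804529 368.15366526] [676.13961064 791.27034888] [250.15051175 448.65010919]
```

View pics/t1.png

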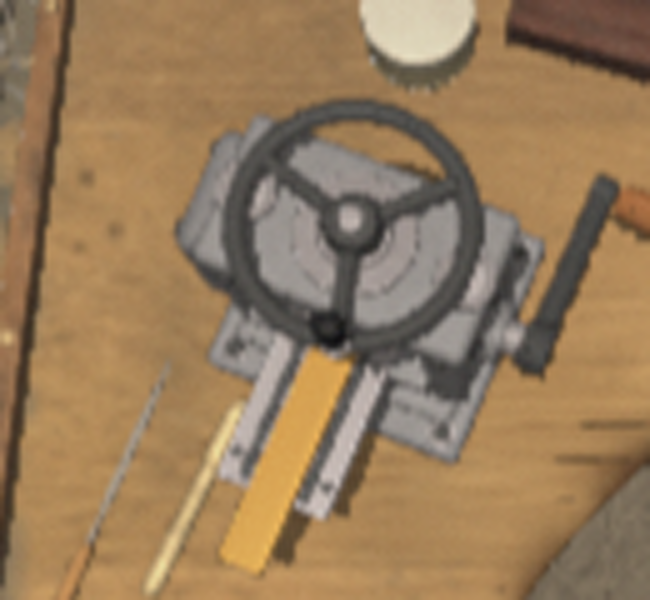

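View pics/s1.png

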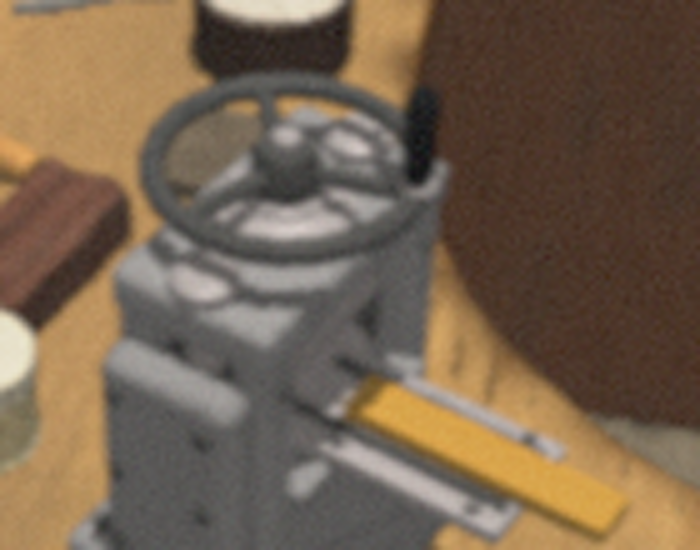

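```bash
python3 - <<'E'
from h import *
t=optics.capture("top");s=optics.capture("side")
T=lambda x,y:((x+.5)/5-.5+225,(y+.5)/5-.5+150)
S=lambda x,y:((x+.5)/5-.5+270,(y+.5)/5-.5+170)
print("handle",tri(t,T(328,323),s,S(425,95)),onz(t,*T(328,323),.2625))
print("hub",tri(t,T(352,216),s,S(288,138)),onz(t,*T(352,216),.228))
# rim ellipse by mask
def ing(c):
    hsv=cv2.cvtColor(c["frame"],cv2.COLOR_RGB2HSV)
    m=cv2.inRange(hsv,(15,150,150),(24,255,255))
    n,l,st,ce=cv2.connectedComponentsWithStats(m)
    i=[k for k in range(1,n) if 200<ce[k][0]<420 and 150<ce[k][1]<290]
    k=max(i,key=lambda k:st[k][4]);print(st[k],ce[k]);
    cn=cv2.findContours((l==k).astype(np.uint8),0,1)[0][0]
    return cn
for c in(t,s):
    cn=ing(c); r=cv2.minAreaRect(cn);b=cv2.boxPoints(r);print(b.tolist())
    for p in b: print(onz(c,*p,.1075))
# rim: fit circle from dark pixels in top
f=t["frame"].astype(int);g=f.max(2)
m=((g<100)).astype(np.uint8)[165:225,265:325]
# project rim from assumed center
E
```

```text
handle (array([ 0.55268374, -0.11246269,  0.26058528]), np.float64(0.0017384598194202696)) [ 0.55324618 -0.11262083  0.2625    ]
hub (array([ 0.60757061, -0.11969504,  0.22509885]), np.float64(0.0023976612265020052)) [ 0.60816251 -0.11986265  0.228     ]
[269 220  26  45 389] [281.49614396 242.50899743]
[[268.2577209472656, 260.67010498046875], [286.8556823730469, 218.8247528076172], [295.2989807128906, 222.57733154296875], [276.7010192871094, 264.42266845703125]]
[ 0.4623027  -0.04732297  0.1075    ]
[ 0.56719477 -0.09156818  0.1075    ]
[ 0.55762382 -0.11304705  0.1075    ]
[ 0.45309845 -0.06846365  0.1075    ]
[342 247  54  30 465] [369.27096774 261.66666667]
[[341.5771179199219, 252.86691284179688], [345.5463562011719, 244.72994995117188], [395.4516906738281, 269.0740051269531], [391.4824523925781, 277.2109680175781]]
[ 0.5667487  -0.08818074  0.1075    ]
[ 0.5626652 -0.1142676  0.1075   ]
[ 0.45230327 -0.06699737  0.1075    ]
[ 0.45844073 -0.04344627  0.1075    ]
```

```bash
python3 - <<'E'
from h import *
t=optics.capture("top");s=optics.capture("side")
crop(t,0,270,340,130,2.3,"pics/t2.png");crop(s,480,0,160,400,1.5,"pics/s2.png")
E
```

```text
(no output)
```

View pics/t2.png

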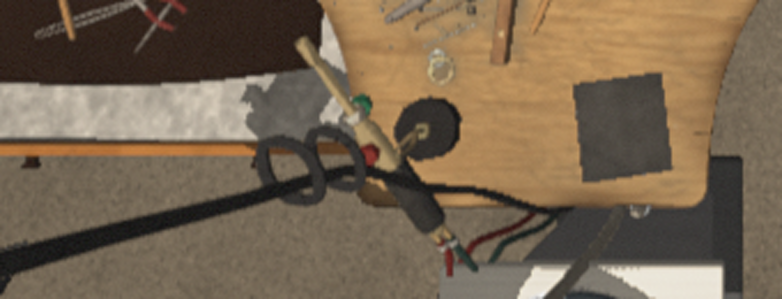

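View pics/s2.png

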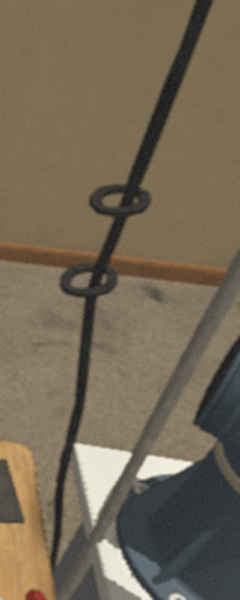

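```bash
python3 - <<'E'
from h import *
t=optics.capture("top");s=optics.capture("side")
print(tri(t,(127,344),s,(560,133)),tri(t,(146.5,339),s,(539,187)))
# torch tip on table ~ stand
for p in[(130,288),(185,326),(195,375),(245,115),(270,115)]: print(onz(t,*p,0.0),onz(t,*p,.15))
C=np.array([.6079,-.1198]);print(proj(t,[*C,0.228]),proj(s,[*C,0.228]))
E
```

```text
(array([0.31870926, 0.09972814, 0.52243871]), np.float64(0.0010087341574845584)) (array([0.31755212, 0.09995018, 0.45291722]), np.float64(0.0005418574057973033))
[0.39517927 0.33787652 0.        ] [0.39619579 0.27027622 0.15      ]
[0.29656895 0.18308357 0.        ] [0.31028395 0.13541662 0.15      ]
[0.17424599 0.14915459 0.        ] [0.20371305 0.10585682 0.15      ]
[0.89126323 0.04618739 0.        ] [0.82839689 0.01614916 0.15      ]
[ 0.89127431 -0.02702907  0.        ] [ 0.82840654 -0.0476389   0.15      ]
[294.97075519 192.91309019] [326.50518627 195.8215766 ]
```

```bash
python3 - <<'E'
from h import *
t=optics.capture("top");s=optics.capture("side")
Z=lambda x,y:(480+x/1.5,y/1.5); Q=lambda x,y:(x/2.3,270+y/2.3)
for a,b in [((90,200),(150,200)),((61,280),(117,280))]:
    for z in(.522,.453): print(z,onz(s,*Z(*a),z),onz(s,*Z(*b),z))
for z,p in((.522,[(258,150),(326,190),(275,135),(305,203)]),(.453,[(308,140),(366,175),(320,126),(352,190)])):
    for q in p: print('top',z,onz(t,*Q(*q),z))
# hose points: triangulate side points against top line
R=[(205,5),(165,90),(140,150),(105,240),(92,290),(84,370),(65,460),(55,560)]
for p in R:
    o,d=ray(s,*Z(*p)); out=[]
    for k in np.arange(.2,1.6,.1):
        X=o+d*k
        if -.1<X[2]<1.2 : out.append((X.round(3).tolist(),proj(t,X).round(0).tolist()))
    print(p,[o for o in out if 0<o[1][0]<260 and 300<o[1][1]<400])
for z in(.2,.3,.4,.5,.6,.7,.8,.9): print(z,proj(t,[.318,.1,z]),proj(s,[.318,.1,z]))
E
```

```text
0.522 [0.33868414 0.10442481 0.522     ] [0.29718271 0.09452106 0.522     ]
0.453 [ 0.2902249  -0.03723618  0.453     ] [ 0.23482474 -0.05045667  0.453     ]
0.522 [0.37444516 0.21035818 0.522     ] [0.34270589 0.2029981  0.522     ]
0.453 [0.33796219 0.10417402 0.453     ] [0.29559353 0.09434907 0.453     ]
top 0.522 [0.33135394 0.12247693 0.522     ]
top 0.522 [0.30726275 0.07733627 0.522     ]
top 0.522 [0.3404897 0.1125818 0.522    ]
top 0.522 [0.29950824 0.08984244 0.522     ]
top 0.453 [0.33039812 0.12122662 0.453     ]
top 0.453 [0.30694213 0.07864278 0.453     ]
top 0.453 [0.3398746  0.11361301 0.453     ]
top 0.453 [0.29698181 0.08761826 0.453     ]
(205, 5) [([0.339, 0.161, 0.66], [20.0, 342.0]), ([0.303, 0.069, 0.643], [105.0, 373.0])]
(165, 90) [([0.344, 0.168, 0.62], [37.0, 333.0]), ([0.31, 0.078, 0.593], [118.0, 359.0]), ([0.275, -0.011, 0.566], [192.0, 383.0])]
(140, 150) [([0.348, 0.177, 0.59], [46.0, 328.0]), ([0.314, 0.09, 0.555], [123.0, 351.0]), ([0.281, 0.002, 0.521], [193.0, 372.0]), ([0.247, -0.085, 0.486], [257.0, 391.0])]
(105, 240) [([0.355, 0.197, 0.543], [
[... 822 characters left out ...]
, 323.0]), ([0.301, 0.212, 0.252], [132.0, 335.0]), ([0.271, 0.159, 0.172], [170.0, 345.0]), ([0.241, 0.106, 0.093], [203.0, 354.0]), ([0.21, 0.054, 0.013], [231.0, 361.0]), ([0.18, 0.001, -0.066], [256.0, 368.0])]
0.2 [193.97944392 324.51471223] [483.52034092 321.49507019]
0.3 [178.56868603 329.17022459] [501.64072851 277.0152376 ]
0.4 [159.03595064 335.07096561] [524.11064102 221.85869407]
0.5 [133.47213748 342.79366484] [552.70972334 151.65697304]
0.6 [ 98.5739712  353.33622516] [590.34182156  59.28204891]
0.7 [ 48.08708535 368.58805917] [642.08916075 -67.74133696]
0.8 [-31.43726819 392.61196596] [ 717.72656176 -253.4072847 ]
0.9 [-175.16246936  436.03062557] [ 838.76289222 -550.513276  ]
```

Request:
{"name": "send_rows", "arguments": {"targets": [[[1, 0, 0, -1, 0], [1, 0, 0, -1, 0], [1, 0, 0, -1, 0], [1, 0, 0, -1, 0], [1, 0, 0, -1, 0]]], "force": 20}}

```text
t: 1.02
tool_pos: [0.2329, 0.4977, 0.4335]
ee_rot: [180.0, 0.0, 154.9]
force: [-0.1, 0.0, 0.5]
width: 0.0256
```

```bash
python3 -c "
from h import *
s=bot.read_state();print({k:np.round(s[k],4).tolist() for k in s})"
```

```text
{'t': 1.0167, 'joint_positions': [60.0677, 12.9456, 76.3415, 0.0011, 90.6977, -4.8464], 'dq': [0.0454, -6.3493, -54.7345, 0.0824, 60.8095, -0.0615], 'effort': [0.2216, -48.7678, -29.1203, -0.0012, -1.5655, -0.0], 'tool_pos': [0.2329, 0.4977, 0.4335], 'ee_rot': [179.9848, 0.0002, 154.9141], 'force': [-0.1159, 0.0371, 0.4875], 'torque': [0.028, -0.0275, -0.0082], 'width': 0.0256}
```

Request:
{"name": "send_rows", "arguments": {"targets": [[[1, 0, -1, 0, 0], [1, 0, -1, 0, 0], [1, 0, -1, 0, 0], [1, 0, -1, 0, 0], [1, 0, 0, 0, 0]]]}}

```text
t: 1.43
tool_pos: [0.1629, 0.3489, 0.4323]
ee_rot: [179.9, 0.0, 154.9]
force: [-0.9, -0.5, 0.2]
width: -0.0002
```

```bash
python3 -c "
from h import *
s=bot.read_state();print({k:np.round(s[k],4).tolist() for k in s})"
```

```text
{'t': 1.4333, 'joint_positions': [58.041, -6.5299, 97.183, -0.0087, 89.2595, -6.8817], 'dq': [0.2398, 6.1367, -6.1282, 0.2701, -2.3536, 0.9986], 'effort': [-0.089, -29.7036, -29.9013, -0.0432, 0.2522, -0.1739], 'tool_pos': [0.1629, 0.3489, 0.4323], 'ee_rot': [179.9142, 0.0191, 154.9228], 'force': [-0.9382, -0.502, 0.2367], 'torque': [-0.0373, -0.0183, 0.0063], 'width': -0.0002}
```

Request:
{"name": "send_rows", "arguments": {"targets": [[[1, 0, -0.95, 0, 0], [1, 0, -0.95, 0, 0], [1, 0, -0.95, 0, 0], [1, 0, -0.95, 0, 0], [1, 0, 0, 0, 0]]]}}

```text
t: 1.85
tool_pos: [0.0989, 0.2121, 0.4322]
ee_rot: [179.8, 0.1, 154.9]
force: [0.8, 0.1, 0.8]
width: -0.0
```

Request:
{"name": "send_rows", "arguments": {"targets": [[[1, -0.56, -0.29, 0, 0], [1, -0.56, -0.29, 0, 0], [1, -0.56, -0.29, 0, 0], [1, -0.56, -0.29, 0, 0], [1, 0, 0, 0, 0]]]}}

```text
t: 2.27
tool_pos: [0.1645, 0.133, 0.4314]
ee_rot: [-180.0, 0.1, 154.5]
force: [0.5, -0.4, -0.1]
width: 0.0001
```

```bash
python3 -c "
from h import *
s=bot.read_state();print({k:np.round(s[k],4).tolist() for k in s})
t=optics.capture('top');s=optics.capture('side')
crop(t,0,200,340,200,2.3,'pics/t3.png');crop(s,380,0,260,400,1.4,'pics/s3.png')"
```

```text
{'t': 2.2667, 'joint_positions': [26.3351, -28.6083, 112.0169, -0.0592, 96.5557, -38.1792], 'dq': [8.9867, 0.451, -0.2154, 1.3393, -0.0593, 11.3484], 'effort': [-4.076, -4.5234, -33.5704, -0.0816, 0.0867, -1.8993], 'tool_pos': [0.1645, 0.133, 0.4314], 'ee_rot': [-179.9918, 0.0683, 154.5075], 'force': [0.5236, -0.3786, -0.0629], 'torque': [0.0033, -0.0152, 0.0299], 'width': 0.0001}
```

View pics/t3.png

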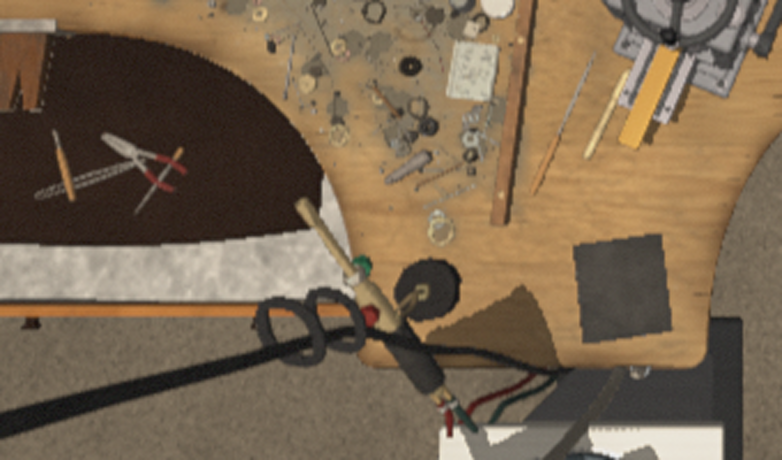

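View pics/s3.png

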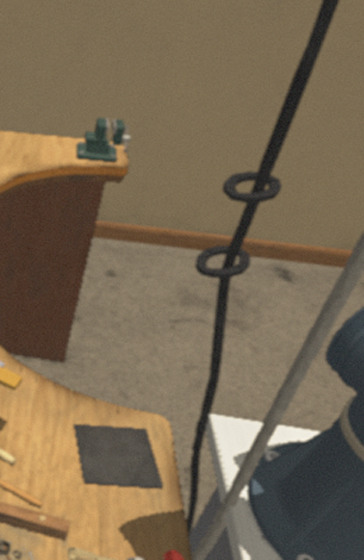

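```bash
python3 -c "
from h import *
t=optics.capture('top');s=optics.capture('side')
crop(t,200,330,140,70,5,'pics/t4.png')
crop(s,500,150,140,250,2.4,'pics/s4.png')
Z=lambda x,y:(380+x/1.4,y/1.4); Q=lambda x,y:(x/2.3,200+y/2.3)
o1,a=ray(t,*Q(620,372));_,b=ray(t,*Q(550,458));n1=np.cross(a,b)
o2,a=ray(s,*Z(362,245));_,b=ray(s,*Z(200,545));n2=np.cross(a,b)
d=np.cross(n1,n2);d/=np.linalg.norm(d)
for z in(0,.1,.2,.3,.4,.5,.6,.7):
  X=np.linalg.solve([n1,n2,[0,0,1]],[n1@o1,n2@o2,z]);print(X,proj(t,X),proj(s,X))
"
```

```text
[ 0.15493096 -0.00016107  0.        ] [252.30423952 382.94547468] [540.17071462 357.22354436]
[ 0.15737611 -0.00049119  0.1       ] [245.35766431 391.47983851] [557.18534128 325.71497647]
[ 0.15982127 -0.00082131  0.2       ] [236.90167823 401.8686214 ] [577.20157669 288.64787386]
[ 0.16226642 -0.00115143  0.3       ] [226.3843508  414.78990939] [601.09054612 244.40904158]
[ 0.16471158 -0.00148155  0.4       ] [212.94730871 431.29827538] [630.09656743 190.69418729]
[ 0.16715673 -0.00181167  0.5       ] [195.17877803 453.1281845 ] [666.06096803 124.09344545]
[ 0.16960189 -0.00214179  0.6       ] [170.58191316 483.34718992] [711.82893309  39.33795459]
[ 0.17204704 -0.00247191  0.7       ] [134.28438232 527.94129923] [772.04156572 -72.16692065]
```

View pics/t4.png

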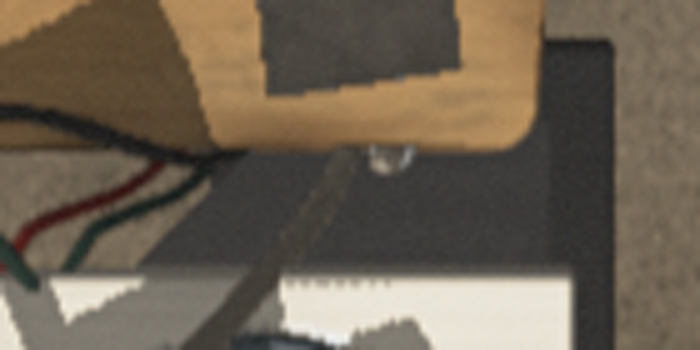

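View pics/s4.png

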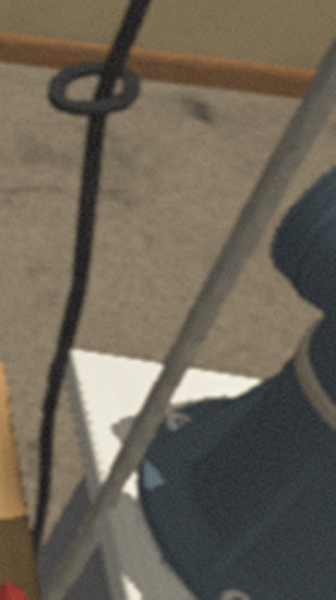

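Request:
{"name": "send_rows", "arguments": {"targets": [[[1, 0, 0, -0.9, 0], [1, 0, 0, -0.9, 0], [1, 0, 0, -0.9, 0], [1, 0, 0, -0.9, 0], [1, 0, 0, -0.9, 0], [1, 0, 0, -0.9, 0], [1, 0, 0, -0.9, 0], [1, 0, 0, 0, 0], [1, 0, 0, 0, 0]]]}}

```text
t: 3.22
tool_pos: [0.1623, 0.1366, 0.6841]
ee_rot: [179.9, 0.1, 155.1]
force: [-0.4, -0.2, -0.6]
width: -0.0006
```

```bash
cat > st.py <<'E'
from h import *
s=bot.read_state();print({k:np.round(s[k],3).tolist() for k in s if k not in("dq","torque")})
E
python3 st.py; python3 - <<'E'
from h import *
s=optics.capture('side');cv2.imwrite('pics/s5.png',s['frame'][:,:,::-1])
E
```

```text
{'t': 3.217, 'joint_positions': [27.42, -20.013, 72.795, 0.008, 127.118, -37.694], 'effort': [-0.11, -8.645, -31.881, -0.006, 0.417, -0.001], 'tool_pos': [0.162, 0.137, 0.684], 'ee_rot': [179.918, 0.055, 155.119], 'force': [-0.371, -0.169, -0.609], 'width': -0.001}
```

View pics/s5.png

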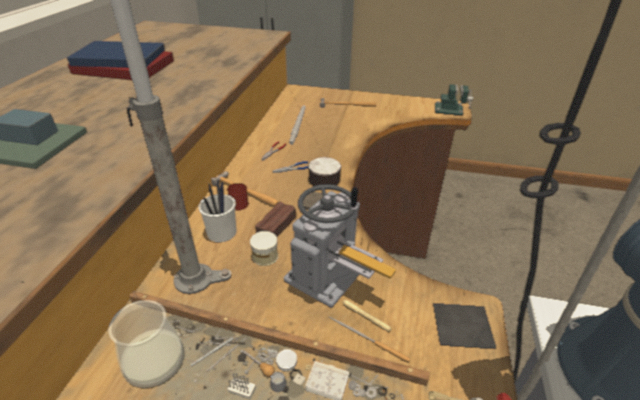

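Request:
{"name": "send_rows", "arguments": {"targets": [[[1, -0.2, -0.13, 0, 0], [1, -0.2, -0.13, 0, 0], [1, -0.2, -0.13, 0, 0], [1, 0, 0, 0, 0]]]}}

```text
t: 3.6
tool_pos: [0.1777, 0.111, 0.6821]
ee_rot: [-179.9, -0.1, 154.9]
force: [0.0, 0.2, -0.8]
width: -0.0002
```

```bash
python3 st.py
```

```text
{'t': 3.6, 'joint_positions': [19.192, -20.299, 73.248, -0.011, 127.174, -45.745], 'effort': [-1.434, -7.447, -29.007, -0.055, 0.035, -0.834], 'tool_pos': [0.178, 0.111, 0.682], 'ee_rot': [-179.908, -0.082, 154.93], 'force': [0.009, 0.197, -0.781], 'width': -0.0}
```

Request:
{"name": "send_rows", "arguments": {"targets": [[[1, -0.2, -0.13, 0, 0], [1, -0.2, -0.13, 0, 0], [1, -0.2, -0.13, 0, 0], [1, 0, 0, 0, 0]]]}}

```text
t: 3.93
tool_pos: [0.1928, 0.0869, 0.6824]
ee_rot: [-179.9, -0.1, 154.9]
force: [0.1, 0.7, -0.7]
width: 0.0004
```

```bash
python3 st.py
```

```text
{'t': 3.933, 'joint_positions': [11.555, -20.087, 73.088, -0.004, 127.096, -53.338], 'effort': [-1.505, -7.784, -29.103, -0.055, 0.02, -0.808], 'tool_pos': [0.193, 0.087, 0.682], 'ee_rot': [-179.94, -0.076, 154.89], 'force': [0.065, 0.702, -0.65], 'width': 0.0}
```

Request:
{"name": "send_rows", "arguments": {"targets": [[[1, -0.22, -0.26, 0, 0], [1, -0.22, -0.26, 0, 0], [1, -0.22, -0.26, 0, 0], [1, 0, 0, 0, 0]]]}}

```text
t: 4.27
tool_pos: [0.2034, 0.0471, 0.6827]
ee_rot: [-180.0, -0.1, 154.8]
force: [-0.2, -0.2, 0.2]
width: -0.0002
```

```bash
python3 st.py
```

```text
{'t': 4.267, 'joint_positions': [0.178, -20.365, 73.202, -0.01, 127.23, -64.666], 'effort': [-2.106, -7.509, -29.019, -0.076, 0.038, -1.142], 'tool_pos': [0.203, 0.047, 0.683], 'ee_rot': [-179.965, -0.056, 154.838], 'force': [-0.212, -0.224, 0.171], 'width': -0.0}
```

Request:
{"name": "send_rows", "arguments": {"targets": [[[1, -0.22, -0.26, 0, 0], [1, -0.22, -0.26, 0, 0], [1, -0.22, -0.26, 0, 0], [1, 0, 0, 0, 0]]]}}

```text
t: 4.6
tool_pos: [0.2144, 0.0078, 0.6827]
ee_rot: [-180.0, -0.1, 154.8]
force: [-0.6, -0.1, -0.2]
width: 0.0003
```

```bash
python3 st.py
```

```text
{'t': 4.6, 'joint_positions': [-10.429, -19.764, 72.87, -0.005, 126.974, -75.267], 'effort': [-2.028, -8.432, -29.353, -0.074, 0.016, -1.072], 'tool_pos': [0.214, 0.008, 0.683], 'ee_rot': [-179.976, -0.076, 154.835], 'force': [-0.605, -0.081, -0.223], 'width': 0.0}
```

Request:
{"name": "send_rows", "arguments": {"targets": [[[1, -0.22, -0.26, 0, 0], [1, -0.22, -0.26, 0, 0], [1, -0.22, -0.26, 0, 0], [1, 0, 0, 0, 0]]]}}

```text
t: 4.93
tool_pos: [0.2252, -0.0315, 0.6827]
ee_rot: [-180.0, -0.1, 154.8]
force: [0.5, 0.4, 0.4]
width: -0.0001
```

```bash
python3 st.py
```

```text
{'t': 4.933, 'joint_positions': [-19.765, -18.402, 72.085, -0.0, 126.407, -84.612], 'effort': [-1.825, -10.145, -29.753, -0.07, -0.004, -0.944], 'tool_pos': [0.225, -0.032, 0.683], 'ee_rot': [-179.991, -0.089, 154.847], 'force': [0.502, 0.394, 0.42], 'width': -0.0}
```

Request:
{"name": "send_rows", "arguments": {"targets": [[[1, -0.66, 0.06, 0, 0], [1, -0.66, 0.06, 0, 0], [1, -0.66, 0.06, 0, 0], [1, -0.66, 0.06, 0, 0], [1, -0.66, 0.06, 0, 0], [1, -0.66, 0.06, 0, 0], [1, 0, 0, 0, 0]]]}}

```text
t: 5.52
tool_pos: [0.378, -0.0849, 0.6808]
ee_rot: [-180.0, -0.3, 154.9]
force: [0.8, 0.2, -1.4]
width: -0.0
```

```bash
python3 st.py
```

```text
{'t': 5.517, 'joint_positions': [-19.556, -0.667, 58.339, 0.02, 122.631, -84.467], 'effort': [-0.269, -32.577, -34.125, -0.001, 0.079, -0.107], 'tool_pos': [0.378, -0.085, 0.681], 'ee_rot': [-179.988, -0.303, 154.922], 'force': [0.847, 0.232, -1.356], 'width': -0.0}
```

Request:
{"name": "send_rows", "arguments": {"targets": [[[1, -0.66, 0.06, 0, 0], [1, -0.66, 0.06, 0, 0], [1, -0.66, 0.06, 0, 0], [1, -0.66, 0.06, 0, 0], [1, -0.66, 0.06, 0, 0], [1, -0.66, 0.06, 0, 0], [1, 0, 0, 0, 0]]]}}

```text
t: 6.1
tool_pos: [0.5282, -0.1387, 0.6795]
ee_rot: [-180.0, -0.4, 154.9]
force: [0.6, -0.4, -1.2]
width: -0.0002
```

```bash
python3 st.py
```

```text
{'t': 6.1, 'joint_positions': [-19.603, 20.494, 32.765, 0.02, 127.111, -84.512], 'effort': [0.072, -58.65, -35.742, 0.009, 0.663, -0.096], 'tool_pos': [0.528, -0.139, 0.68], 'ee_rot': [-179.98, -0.37, 154.921], 'force': [0.619, -0.401, -1.221], 'width': -0.0}
```

Request:
{"name": "send_rows", "arguments": {"targets": [[[1, 0, 0, 0.6, -1], [1, 0, 0, 0.6, -1], [1, 0, 0, 0.6, -1], [1, 0, 0, 0.6, -1], [1, 0, 0, 0.6, -1], [1, 0, 0, 0.6, -1], [1, 0, 0, 0, 0]]]}}

```text
t: 6.68
tool_pos: [0.5231, -0.137, 0.5355]
ee_rot: [179.8, -0.3, -168.8]
force: [0.4, -0.4, -0.4]
width: -0.0
```

```bash
python3 st.py
```

```text
{'t': 6.683, 'joint_positions': [-19.62, 12.527, 63.53, 0.017, 104.305, -120.835], 'effort': [-0.093, -52.585, -34.276, -0.018, -0.894, -1.925], 'tool_pos': [0.523, -0.137, 0.535], 'ee_rot': [179.8, -0.302, -168.78], 'force': [0.381, -0.415, -0.427], 'width': -0.0}
```

Request:
{"name": "send_rows", "arguments": {"targets": [[[1, 0, 0, 0.6, -1], [1, 0, 0, 0.6, -1], [1, 0, 0, 0.6, -1], [1, 0, 0, 0.6, -1], [1, 0, 0, 0.6, -1], [1, 0, 0, 0.6, -1], [1, 0, 0, 0, 0], [1, 0, 0, 0, 0]]]}}

```text
t: 7.35
tool_pos: [0.524, -0.1385, 0.3966]
ee_rot: [180.0, 0.0, -133.4]
force: [1.2, -0.1, 0.9]
width: 0.0003
```

```bash
python3 st.py; python3 - <<'E'
from h import *
t=optics.capture('top');crop(t,200,120,160,200,3,'pics/t6.png')
s=optics.capture('side');crop(s,250,50,180,180,3,'pics/s6.png')
E
```

```text
{'t': 7.35, 'joint_positions': [-19.733, 12.62, 81.595, 0.007, 85.794, -156.353], 'effort': [0.001, -44.101, -30.479, 0.001, -0.267, -0.545], 'tool_pos': [0.524, -0.139, 0.397], 'ee_rot': [179.989, 0.002, -133.38], 'force': [1.199, -0.113, 0.927], 'width': 0.0}
```

View pics/t6.png

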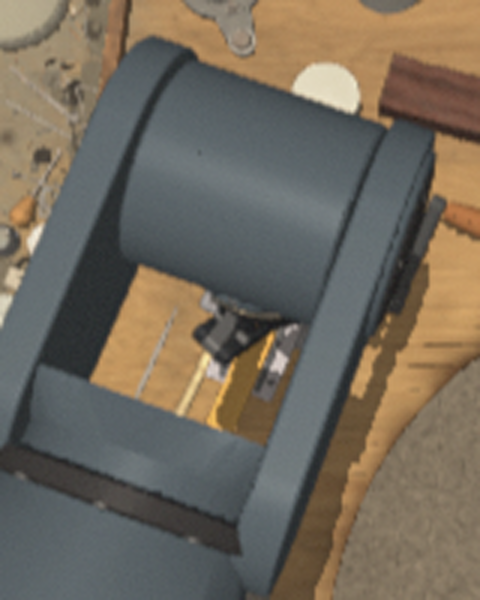

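View pics/s6.png

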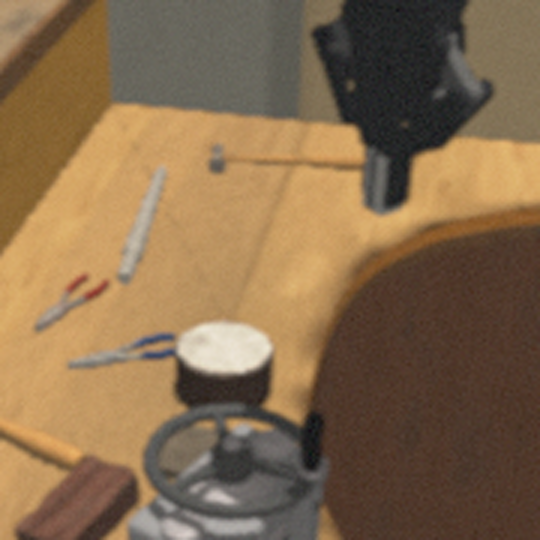

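Request:
{"name": "send_rows", "arguments": {"targets": [[[1, 0, -0.09, 0.82, 0], [1, 0, 0, 0.82, 0], [1, 0, 0, 0.82, 0], [1, 0, 0, 0.82, 0], [1, 0, 0, 0.82, 0], [1, 0, 0, 0, 0], [1, 0, 0, 0, 0]]]}}

```text
t: 8.03
tool_pos: [0.527, -0.1421, 0.2325]
ee_rot: [180.0, -0.0, -133.2]
force: [0.2, 0.0, -0.2]
width: -0.0001
```

```bash
python3 st.py; python3 - <<'E'
from h import *
s=optics.capture('side');crop(s,270,150,140,110,5,'pics/s7.png')
E
```

```text
{'t': 8.033, 'joint_positions': [-19.979, 19.59, 95.182, -0.0, 65.238, -156.772], 'effort': [-0.023, -46.142, -26.068, -0.001, -0.318, 0.043], 'tool_pos': [0.527, -0.142, 0.232], 'ee_rot': [179.99, -0.005, -133.207], 'force': [0.239, 0.027, -0.179], 'width': -0.0}
```

View pics/s7.png

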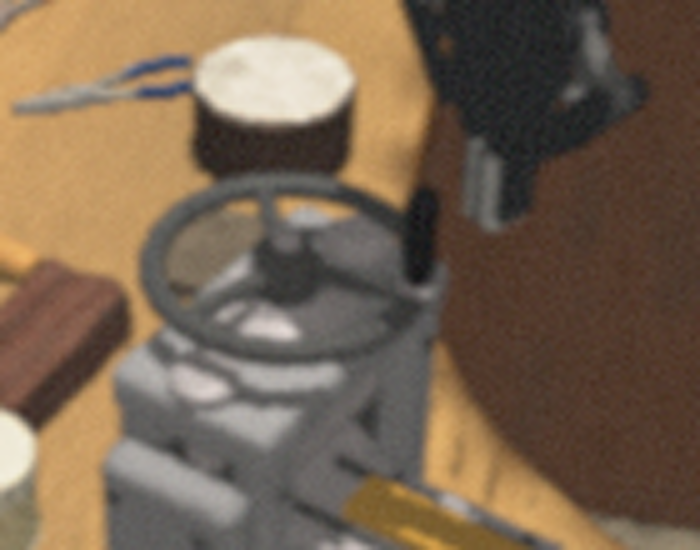

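```bash
cat > plan.py <<'E'
import sys; from h import *
C=np.array([.6079,-.1198]);phi0=172.4;off=.0185
def pose(w,yaw): # w wheel turn deg cw
    f=np.radians(phi0-w);n=-np.array([np.cos(np.radians(yaw)),np.sin(np.radians(yaw))])
    return C+.055*np.array([np.cos(f),np.sin(f)])-off*n
def rows(p,yaw,seq):
    out=[]
    for w,y in seq:
        q=pose(w,y);d=q-p;c,s=np.cos(np.radians(yaw)),np.sin(np.radians(yaw))
        out.append([1,round((d[0]*c+d[1]*s)/.04,2),round((d[0]*s-d[1]*c)/.04,2),0,round((yaw-y)/6,3)])
        a=np.array([c,s])*out[-1][1]*.04+np.array([s,-c])*out[-1][2]*.04
        p=p+a;yaw=yaw-out[-1][4]*6
    return out,p,yaw
if __name__=="__main__":
    st=bot.read_state();p=st["tool_pos"][:2];yaw=st["ee_rot"][2]%360
    print(p,yaw)
    r,p,yaw=rows(p,yaw,[(-6,yaw),(0,yaw)]);print(r)
    y0=yaw
    for b in range(5):
        r,p,yaw=rows(p,yaw,[(6*k,y0-5.16*k) for k in range(12*b+1,12*b+13)]);print(b,r,p,yaw)
E
python3 plan.py
```

```text
[ 0.52765376 -0.14238462] 226.82030957840342
[[1, np.float64(-0.41), np.float64(-0.05), 0, np.float64(0.0)], [1, np.float64(-0.11), np.float64(0.09), 0, np.float64(0.0)]]
0 [[1, np.float64(-0.13), np.float64(0.12), 0, np.float64(0.86)], [1, np.float64(-0.12), np.float64(0.12), 0, np.float64(0.86)], [1, np.float64(-0.12), np.float64(0.11), 0, np.float64(0.86)], [1, np.float64(-0.13), np.float64(0.12), 0, np.float64(0.86)], [1, np.float64(-0.13), np.float64(0.11), 0, np.float64(0.86)], [1, np.float64(-0.13), np.float64(0.11), 0, np.float64(0.86)], [1, np.float64(-0.13), np.float64(0.11), 0, np.float64(0.86)], [1, np.float64(-0.13), np.float64(0.1), 0, np.float64(0.86)], [1, np.float64(-0.13), np.float64(0.11), 0, np.float64(0.86)], [1, np.float64(-0.13), np.float64(0.1), 0, np.float64(0.86)], [1, np.float64(-0.13), np.float64(0.1), 0, np.float64(0.86)], [1, np.float64(-0.14), np.float64(0.1), 0, np.float64(0.86)]] [ 0.58017297 -0.06086571] 164.90030957840347
1 [[1, np.float64(-0.13), np.float64(0.1), 0, np.float64(0.86)], [1, np.float64(-0.14), np.float64(0.09), 0, np.float64(0.86)], [
[... 2382 characters left out ...]
02), 0, np.float64(0.86)], [1, np.float64(-0.14), np.float64(0.02), 0, np.float64(0.86)], [1, np.float64(-0.15), np.float64(0.02), 0, np.float64(0.86)], [1, np.float64(-0.14), np.float64(0.01), 0, np.float64(0.86)], [1, np.float64(-0.14), np.float64(0.01), 0, np.float64(0.86)], [1, np.float64(-0.14), np.float64(0.01), 0, np.float64(0.86)], [1, np.float64(-0.15), np.float64(0.01), 0, np.float64(0.86)], [1, np.float64(-0.14), np.float64(0.01), 0, np.float64(0.86)], [1, np.float64(-0.14), np.float64(-0.0), 0, np.float64(0.86)], [1, np.float64(-0.14), np.float64(0.0), 0, np.float64(0.86)], [1, np.float64(-0.14), np.float64(-0.0), 0, np.float64(0.86)]] [ 0.55568001 -0.13083329] -82.77969042159643
```

Request:
{"name": "send_rows", "arguments": {"targets": [[[1, -0.14, -0.02, 0, 0], [1, -0.14, -0.02, 0, 0], [1, -0.13, -0.01, 0, 0], [1, -0.06, 0.05, 0, 0], [1, -0.05, 0.04, 0, 0]]]}}

```text
t: 8.5
tool_pos: [0.5398, -0.1253, 0.2317]
ee_rot: [-180.0, 0.0, -133.1]
force: [-0.3, 0.2, 0.4]
width: 0.0002
```

Request:
{"name": "send_rows", "arguments": {"targets": [[[1, -0.13, 0.12, 0, 0.86], [1, -0.12, 0.12, 0, 0.86], [1, -0.12, 0.11, 0, 0.86], [1, -0.13, 0.12, 0, 0.86], [1, -0.13, 0.11, 0, 0.86], [1, -0.13, 0.11, 0, 0.86]]]}}

```text
t: 9.0
tool_pos: [0.5483, -0.086, 0.2315]
ee_rot: [180.0, -0.1, -164.3]
force: [-5.2, 0.6, 4.6]
width: -0.0001
```

```bash
python3 st.py; python3 - <<'E'
from h import *
s=optics.capture('side');crop(s,270,150,140,110,5,'pics/s8.png')
E
```

```text
{'t': 9.0, 'joint_positions': [-13.71, 20.65, 93.805, -0.024, 65.654, -119.402], 'effort': [-0.952, -49.586, -30.102, 0.176, -1.494, -2.001], 'tool_pos': [0.548, -0.086, 0.232], 'ee_rot': [179.965, -0.106, -164.299], 'force': [-5.209, 0.616, 4.617], 'width': -0.0}
```

View pics/s8.png

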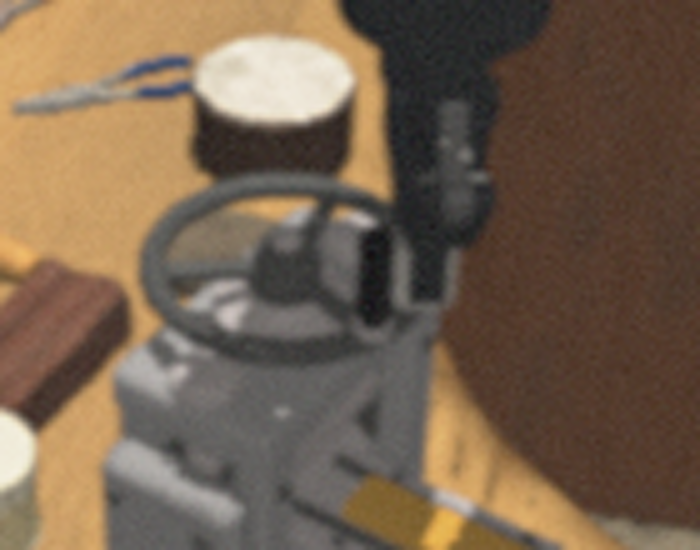

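Request:
{"name": "send_rows", "arguments": {"targets": [[[1, -0.13, 0.11, 0, 0.86], [1, -0.13, 0.1, 0, 0.86], [1, -0.13, 0.11, 0, 0.86], [1, -0.13, 0.1, 0, 0.86], [1, -0.13, 0.1, 0, 0.86], [1, -0.14, 0.1, 0, 0.86]]]}}

```text
t: 9.55
tool_pos: [0.5779, -0.0592, 0.2311]
ee_rot: [179.9, -0.2, 164.9]
force: [-5.8, 6.4, 1.3]
width: 0.0003
```

Request:
{"name": "send_rows", "arguments": {"targets": [[[1, -0.13, 0.1, 0, 0.86], [1, -0.14, 0.09, 0, 0.86], [1, -0.14, 0.09, 0, 0.86], [1, -0.13, 0.09, 0, 0.86], [1, -0.14, 0.09, 0, 0.86], [1, -0.14, 0.09, 0, 0.86], [1, -0.14, 0.08, 0, 0.86], [1, -0.14, 0.09, 0, 0.86], [1, -0.14, 0.08, 0, 0.86], [1, -0.14, 0.08, 0, 0.86], [1, -0.14, 0.07, 0, 0.86], [1, -0.14, 0.08, 0, 0.86]]]}}

```text
t: 10.55
tool_pos: [0.6513, -0.074, 0.2312]
ee_rot: [179.9, -0.1, 103.0]
force: [0.8, 5.0, -0.9]
width: -0.0003
```

```bash
python3 st.py; python3 - <<'E'
from h import *
s=optics.capture('side');crop(s,270,150,140,110,5,'pics/s9.png')
E
```

```text
{'t': 10.55, 'joint_positions': [-10.589, 31.189, 77.587, 0.107, 71.21, -23.604], 'effort': [-3.103, -64.749, -30.037, -1.28, 0.102, -1.639], 'tool_pos': [0.651, -0.074, 0.231], 'ee_rot': [179.947, -0.088, 102.98], 'force': [0.825, 5.042, -0.878], 'width': -0.0}
```

View pics/s9.png

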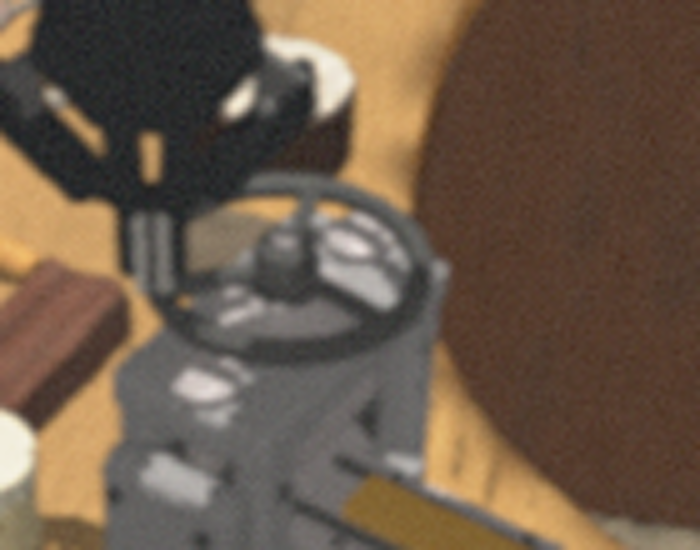

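Request:
{"name": "send_rows", "arguments": {"targets": [[[1, -0.15, 0.07, 0, 0.86], [1, -0.14, 0.07, 0, 0.86], [1, -0.14, 0.07, 0, 0.86], [1, -0.15, 0.06, 0, 0.86], [1, -0.14, 0.07, 0, 0.86], [1, -0.14, 0.06, 0, 0.86], [1, -0.15, 0.06, 0, 0.86], [1, -0.14, 0.06, 0, 0.86], [1, -0.15, 0.05, 0, 0.86], [1, -0.14, 0.06, 0, 0.86], [1, -0.15, 0.05, 0, 0.86], [1, -0.14, 0.05, 0, 0.86]]]}}

```text
t: 11.6
tool_pos: [0.661, -0.1451, 0.2315]
ee_rot: [179.9, -0.1, 41.1]
force: [3.3, 1.2, -0.5]
width: -0.0
```

```bash
python3 st.py; python3 - <<'E'
from h import *
s=optics.capture('side');crop(s,270,150,140,110,5,'pics/s10.png')
E
```

```text
{'t': 11.6, 'joint_positions': [-16.331, 33.46, 73.812, 0.026, 72.635, 32.544], 'effort': [-0.418, -65.568, -30.353, -0.503, 0.777, -1.607], 'tool_pos': [0.661, -0.145, 0.231], 'ee_rot': [179.935, -0.071, 41.117], 'force': [3.303, 1.229, -0.52], 'width': -0.0}
```

View pics/s10.png

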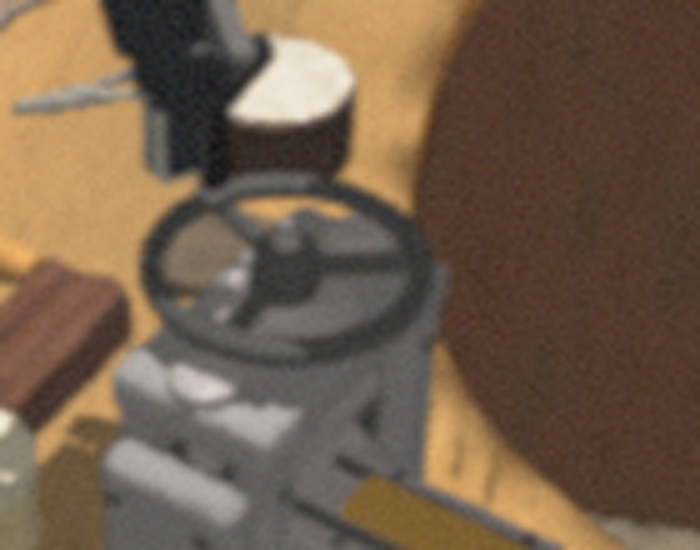

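Request:
{"name": "send_rows", "arguments": {"targets": [[[1, -0.15, 0.05, 0, 0.86], [1, -0.15, 0.04, 0, 0.86], [1, -0.14, 0.05, 0, 0.86], [1, -0.15, 0.04, 0, 0.86], [1, -0.14, 0.04, 0, 0.86], [1, -0.15, 0.03, 0, 0.86], [1, -0.14, 0.04, 0, 0.86], [1, -0.15, 0.03, 0, 0.86], [1, -0.15, 0.03, 0, 0.86], [1, -0.14, 0.03, 0, 0.86], [1, -0.15, 0.03, 0, 0.86], [1, -0.14, 0.02, 0, 0.86]]]}}

```text
t: 12.65
tool_pos: [0.6003, -0.1756, 0.2315]
ee_rot: [180.0, -0.1, -20.7]
force: [3.1, -1.5, -1.1]
width: -0.0001
```

Request:
{"name": "send_rows", "arguments": {"targets": [[[1, -0.15, 0.02, 0, 0.86], [1, -0.14, 0.02, 0, 0.86], [1, -0.14, 0.02, 0, 0.86], [1, -0.15, 0.02, 0, 0.86], [1, -0.14, 0.01, 0, 0.86], [1, -0.14, 0.01, 0, 0.86], [1, -0.14, 0.01, 0, 0.86], [1, -0.15, 0.01, 0, 0.86], [1, -0.14, 0.01, 0, 0.86], [1, 0, 0, 0, 0]]]}}

```text
t: 13.48
tool_pos: [0.559, -0.146, 0.2315]
ee_rot: [180.0, -0.0, -67.2]
force: [-0.8, -0.4, 0.2]
width: -0.0002
```

```bash
python3 st.py; python3 - <<'E'
from h import *
s=optics.capture('side');crop(s,270,150,140,110,5,'pics/s11.png')
s=optics.capture('top');crop(s,225,150,130,120,5,'pics/t11.png')
E
```

```text
{'t': 13.483, 'joint_positions': [-19.241, 22.968, 90.397, -0.019, 66.633, 137.923], 'effort': [0.066, -54.231, -29.258, -0.053, -0.097, 1.764], 'tool_pos': [0.559, -0.146, 0.231], 'ee_rot': [179.989, -0.014, -67.156], 'force': [-0.813, -0.396, 0.231], 'width': -0.0}
```

View pics/s11.png

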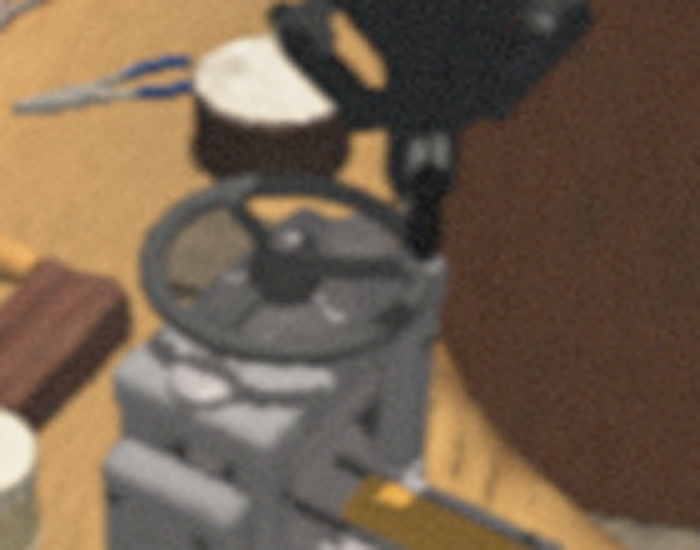

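View pics/t11.png

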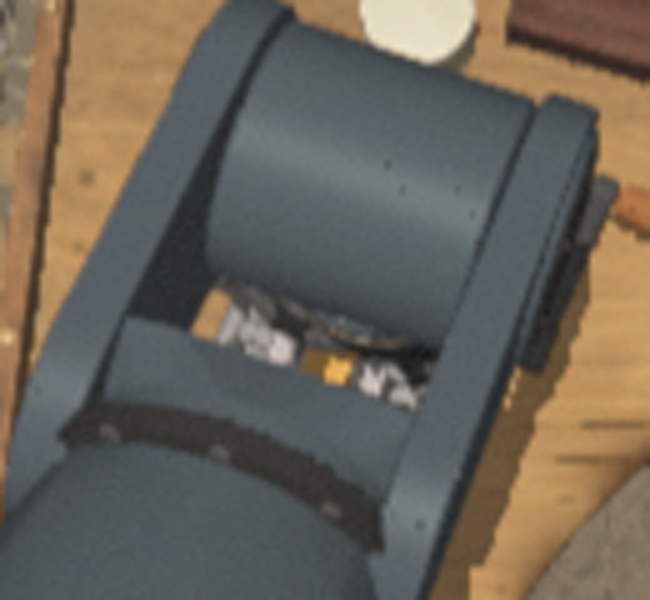

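```bash
python3 - <<'E'
from h import *
s=optics.capture('side')
C=np.array([.6079,-.1198])
for w in (336,340,342,345,348,351,354,357,360):
    f=np.radians(172.4-w)
    o=[]
    for z in(.2175,.2625):
        p=proj(s,[*(C+.055*np.array([np.cos(f),np.sin(f)])),z]); o.append(((p-[270,150]+.5)*5-.5).round(1))
    print(w,o)
E
```

```text
336 [array([419.1, 246.9]), array([425.7, 156.1])]
340 [array([420. , 252.7]), array([426.7, 161.8])]
342 [array([420.2, 255.6]), array([426.9, 164.6])]
345 [array([420.3, 259.9]), array([426.9, 168.9])]
348 [array([419.9, 264.3]), array([426.6, 173.2])]
351 [array([419.2, 268.7]), array([425.9, 177.4])]
354 [array([418.1, 273. ]), array([424.8, 181.7])]
357 [array([416.6, 277.4]), array([423.2, 185.9])]
360 [array([414.8, 281.6]), array([421.3, 190. ])]
```

Request:
{"name": "send_rows", "arguments": {"targets": [[[1, -0.14, 0, 0, 0.86], [1, -0.14, 0, 0, 0.86], [1, 0, 0, 0, 0], [1, 0.25, 0, 0, 0], [1, 0.25, 0, 0, 0], [1, 0.25, 0, 0, 0], [1, 0, 0, 0, 0], [1, 0, 0, 0, 0]]]}}

```text
t: 14.3
tool_pos: [0.5621, -0.1662, 0.231]
ee_rot: [180.0, 0.0, -77.5]
force: [-0.0, 0.5, 0.0]
width: -0.0003
```

```bash
python3 st.py; python3 - <<'E'
from h import *
s=optics.capture('side');crop(s,270,150,140,110,5,'pics/s12.png')
cv2.imwrite('pics/sraw12.png',s['frame'][:,:,::-1])
ref=cv2.imread('pics/side0.png')
g0=ref[180:240,345:365].max(2);g1=s['frame'][180:240,345:365].max(2)
for n,g in(('ref',g0),('now',g1)):
    print(n)
    for r in range(4,34): print(180+r,g[r].tolist())
E
```

```text
{'t': 14.3, 'joint_positions': [-21.022, 23.877, 89.099, 0.006, 67.043, 146.51], 'effort': [-0.804, -54.678, -30.133, -0.057, -0.018, -0.128], 'tool_pos': [0.562, -0.166, 0.231], 'ee_rot': [179.988, 0.015, -77.535], 'force': [-0.04, 0.485, 0.039], 'width': -0.0}
ref
184 [177, 175, 165, 162, 147, 140, 126, 114, 93, 75, 73, 72, 77, 73, 77, 77, 75, 77, 75, 72]
185 [183, 174, 172, 162, 151, 140, 134, 113, 89, 75, 72, 77, 78, 74, 79, 74, 73, 70, 74, 79]
186 [187, 181, 176, 167, 159, 151, 134, 108, 82, 66, 66, 71, 76, 76, 73, 74, 76, 77, 76, 75]
187 [188, 185, 184, 177, 165, 147, 135, 97, 68, 52, 54, 62, 71, 72, 74, 82, 77, 75, 73, 73]
188 [169, 180, 188, 185, 173, 151, 121, 86, 44, 44, 44, 47, 57, 72, 76, 74, 75, 75, 75, 75]
189 [130, 154, 173, 175, 173, 147, 105, 62, 37, 40, 37, 42, 49, 65, 74, 71, 76, 76, 73, 76]
190 [98, 116, 130, 151, 157, 140, 94, 53, 34, 37, 40, 39, 46, 65, 76, 76, 78, 73, 77, 76]
191 [84, 89, 101, 115, 124, 114, 76, 43, 36, 41, 36, 38, 40, 63, 76, 80, 77, 75, 75, 80]
192 [69, 79, 87, 94, 96, 86, 60, 32, 34, 32, 29, 33, 44, 61, 80, 77, 76, 72, 70, 79]
193 [85, 74, 7
[... 3796 characters left out ...]
 79, 78, 76]
206 [60, 59, 63, 57, 67, 87, 92, 97, 89, 101, 106, 121, 119, 98, 86, 79, 80, 81, 82, 81]
207 [66, 66, 64, 64, 61, 69, 75, 85, 89, 94, 99, 104, 99, 92, 84, 90, 87, 80, 80, 81]
208 [83, 78, 77, 73, 63, 60, 58, 61, 65, 75, 88, 89, 92, 85, 84, 83, 85, 80, 80, 80]
209 [91, 95, 89, 86, 76, 66, 60, 56, 62, 61, 75, 85, 91, 87, 80, 85, 84, 84, 80, 81]
210 [90, 93, 91, 94, 91, 82, 71, 59, 59, 66, 79, 88, 84, 87, 80, 80, 83, 87, 83, 84]
211 [94, 98, 94, 99, 98, 94, 82, 65, 61, 72, 89, 85, 88, 80, 78, 86, 83, 86, 83, 86]
212 [97, 94, 98, 97, 98, 92, 86, 76, 72, 81, 90, 91, 85, 76, 83, 83, 80, 85, 81, 85]
213 [101, 102, 99, 100, 93, 89, 81, 69, 77, 83, 90, 85, 86, 81, 87, 85, 82, 79, 83, 81]
```

View pics/s12.png

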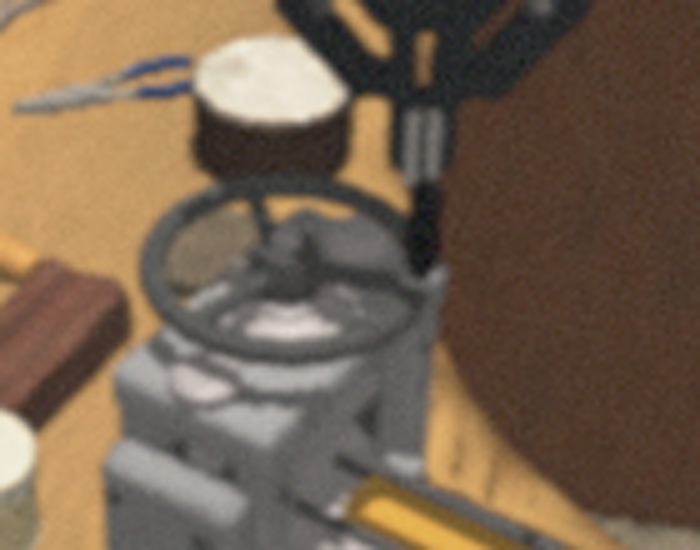

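Request:
{"name": "send_rows", "arguments": {"targets": [[[1, -0.25, 0, 0, 0], [1, -0.25, 0, 0, 0], [1, -0.2, 0, 0, 0], [1, -0.06, 0, 0, 0], [1, -0.06, 0, 0, 0], [1, -0.05, 0, 0, 0], [1, 0, 0, 0, 0], [1, 0.25, 0, 0, 0], [1, 0.25, 0, 0, 0], [1, 0.25, 0, 0, 0], [1, 0, 0, 0, 0], [1, 0, 0, 0, 0]]]}}

```text
t: 15.35
tool_pos: [0.561, -0.1615, 0.231]
ee_rot: [180.0, 0.0, -77.6]
force: [0.7, -0.5, -0.1]
width: 0.0001
```

```bash
python3 st.py; python3 - <<'E'
from h import *
s=optics.capture('side');crop(s,270,150,140,110,5,'pics/s13.png')
cv2.imwrite('pics/sraw13.png',s['frame'][:,:,::-1])
ref=cv2.imread('pics/side0.png')
def edge(im):
    g=im.max(2).astype(float);o=[]
    for c in range(351,357):
        col=g[195:212,c]
        for i in range(3,16):
            if col[i]<60<=col[i+1]: o.append(195+i+(60-col[i])/(col[i+1]-col[i]));break
        else:o.append(np.nan)
    h=[]
    for r in range(188,203):
        row=g[r,350:362]
        k=[j for j in range(3,11) if row[j]<58<=row[j+1]]
        h.append(350+k[0]+(58-row[k[0]])/(row[k[0]+1]-row[k[0]]) if k else np.nan)
    return np.round(o,2),np.round(h,1)
for f in('side0','sraw12','sraw13'): print(f,*edge(cv2.imread(f'pics/{f}.png')))
E
```

```text
{'t': 15.35, 'joint_positions': [-20.627, 23.63, 89.47, 0.004, 66.926, 146.977], 'effort': [-0.796, -54.41, -30.075, -0.057, -0.015, -0.095], 'tool_pos': [0.561, -0.161, 0.231], 'ee_rot': [179.98, 0.017, -77.607], 'force': [0.697, -0.502, -0.066], 'width': 0.0}
side0 [205.72 206.15 206.25 205.83 204.67 201.73] [357.1 357.6 357.6 357.8 357.8 357.5 357.4 357.  356.8 356.8 357.  356.9
 356.8 356.4 355.8]
sraw12 [201.83 204.25 204.71 204.78 203.69 202.75] [358.  358.2 358.3 358.  357.9 357.7 357.5 357.5 357.6 357.6 357.7 357.6
 357.5 357.3 356.9]
sraw13 [205.39 206.24 206.39 206.25 204.74 203.47] [356.7 357.4 357.6 357.5 357.5 357.5 357.1 356.7 356.6 356.7 356.8 356.7
 356.6 356.7 356.7]
```

View pics/s13.png

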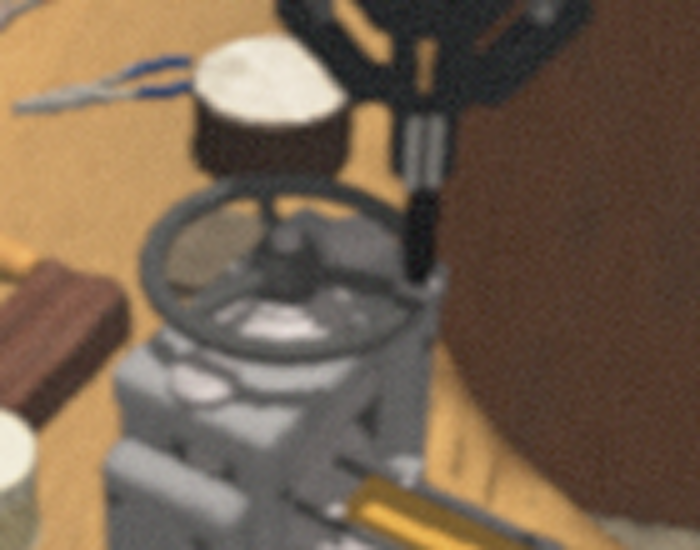

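Request:
{"name": "send_rows", "arguments": {"targets": [[[1, 0.2, 0, -0.9, 0], [1, 0.2, 0, -0.9, 0], [1, 0, 0, -0.9, -1], [1, 0, 0, -0.9, -1], [1, 0, 0, 0, -1], [1, 0, 0, 0, -1], [1, 0, 0, 0, -1], [1, 0, 0, 0, -1], [1, 0, 0, 0, -1], [1, 0, 0, 0, -1], [1, 0, 0, 0, -1], [1, 0, 0, 0, -0.1]]]}}

```text
t: 16.4
tool_pos: [0.5644, -0.1759, 0.3752]
ee_rot: [-180.0, 0.0, -22.6]
force: [-0.6, -0.6, -0.6]
width: 0.0001
```

```bash
python3 st.py; python3 - <<'E'
from h import *
s=optics.capture('side');cv2.imwrite('pics/s14.png',s['frame'][:,:,::-1])
st=bot.read_state();print(proj(s,st['tool_pos']),[proj(s,st['tool_pos']+[0,0,z]) for z in(.1,.2,.3)])
E
```

```text
{'t': 16.4, 'joint_positions': [-21.822, 18.803, 76.35, 0.005, 84.865, 90.814], 'effort': [-0.044, -53.234, -33.149, -0.003, -0.001, -1.508], 'tool_pos': [0.564, -0.176, 0.375], 'ee_rot': [-179.995, 0.018, -22.637], 'force': [-0.636, -0.606, -0.625], 'width': 0.0}
[356.59229142 118.88244132] [array([360.18239238,  66.29936305]), array([364.44059318,   3.93083678]), array([369.57252208, -71.23490979])]
```

View pics/s14.png

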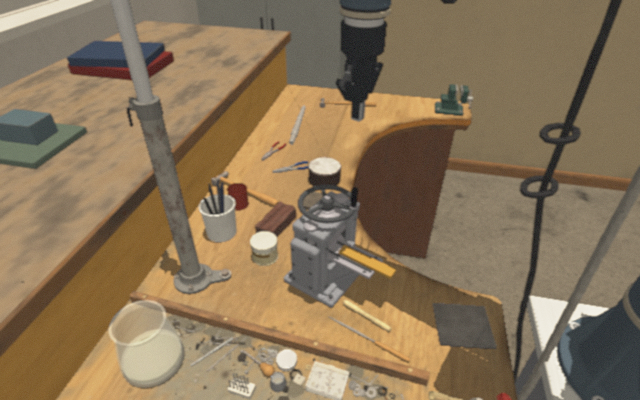

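Request:
{"name": "send_rows", "arguments": {"targets": [[[1, -0.75, -0.29, 0, 0], [1, -0.75, -0.29, 0, 0], [1, -0.75, -0.29, 0, 0], [1, -0.75, -0.29, 0, 0], [1, -0.75, -0.29, 0, 0], [1, -0.75, -0.27, 0, 0], [1, 0, 0, 0, 0], [1, 0, 0, 0.8, 0], [1, 0, 0, 0.8, 0], [1, 0, 0, 0.8, 0], [1, 0, 0, 0, 0]]]}}

```text
t: 17.37
tool_pos: [0.4233, -0.0423, 0.2747]
ee_rot: [179.9, 0.5, -23.1]
force: [-0.3, 0.7, -1.3]
width: -0.0002
```

```bash
python3 st.py; python3 - <<'E'
from h import *
s=optics.capture('side');crop(s,260,100,200,200,3,'pics/s15.png')
t=optics.capture('top');crop(t,225,150,130,120,5,'pics/t15.png')
E
```

```text
{'t': 17.367, 'joint_positions': [-11.978, 4.239, 108.255, -0.003, 67.966, 101.12], 'effort': [0.074, -36.37, -31.202, 0.003, -1.53, -0.014], 'tool_pos': [0.423, -0.042, 0.275], 'ee_rot': [179.909, 0.45, -23.097], 'force': [-0.285, 0.695, -1.326], 'width': -0.0}
```

View pics/s15.png

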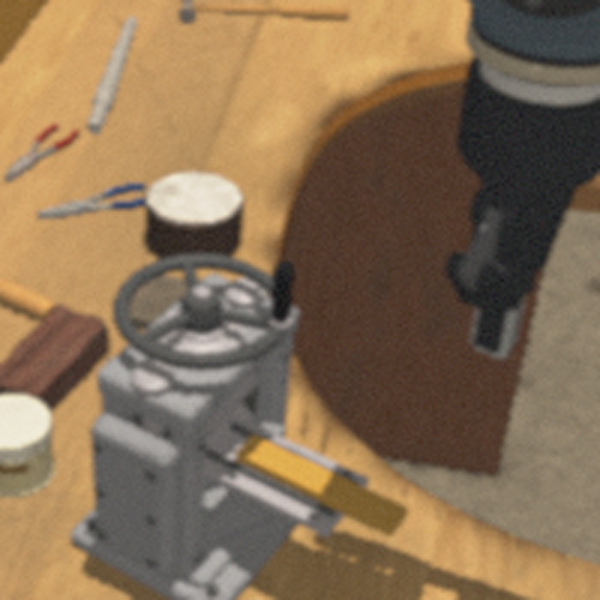

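View pics/t15.png

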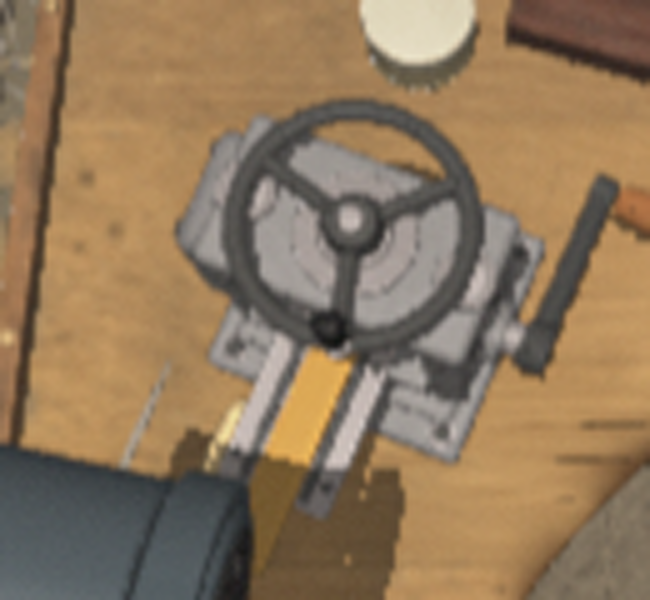

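```bash
python3 - <<'E'
from h import *
t=optics.capture('top');a=cv2.imread('pics/top0.png');b=np.ascontiguousarray(t['frame'][:,:,::-1])
A=cv2.cvtColor(a,6).astype(np.float32);B=cv2.cvtColor(b,6).astype(np.float32)
for nm,(x,y,w,h) in dict(handle=(284,208,14,14),spokeR=(300,180,18,16),spokeL=(274,178,18,16),spokeH=(288,198,12,12)).items():
    print(nm,cv2.phaseCorrelate(A[y:y+h,x:x+w].copy(),B[y:y+h,x:x+w].copy(),cv2.createHanningWindow((w,h),5)),np.abs(A-B)[y:y+h,x:x+w].mean())
    W=np.eye(2,3,dtype=np.float32)
    try: print(cv2.findTransformECC(A[y:y+h,x:x+w].copy(),B[y-4:y+h+4,x-4:x+w+4].copy(),np.float32([[1,0,4],[0,1,4]]),cv2.MOTION_TRANSLATION)[1][:,2]-4)
    except Exception as e: print(e)
E
```

```text
handle ((0.5359940788998969, 0.40778414123592643), 0.9936263306935629) 4.6938777
[ 0.07482386 -0.08433819]
spokeR ((-0.15492708489336238, -0.23856537965885494), 0.9391712554626994) 5.0833335
[-0.26724267 -0.03739548]
spokeL ((0.13218957595782932, 0.3749268797958125), 1.0422326425711315) 4.9618053
[0.10958004 0.1892438 ]
spokeH ((-0.008330132656841904, 0.03559991847772093), 1.010922344194518) 4.888889
[-0.05555367  0.06365681]
```

Request:
{"name": "send_rows", "arguments": {"targets": [[[1, 0, 0, 0.9, 0], [1, 0, 0, 0.9, 0], [1, 0, 0, 0.9, 0], [1, 0, 0, 0.9, 0], [1, 0, 0, 0.9, 0], [1, 0, 0, 0, 0], [1, 0, 0, 0, 0]]]}}

```text
t: 18.1
tool_pos: [0.4263, -0.0429, 0.1002]
ee_rot: [180.0, 0.0, -23.0]
force: [0.8, -0.2, 0.4]
width: -0.0001
```

```bash
python3 st.py; python3 - <<'E'
from h import *
s=optics.capture('side');crop(s,300,170,140,110,5,'pics/s16.png')
E
```

```text
{'t': 18.1, 'joint_positions': [-11.978, 19.602, 118.405, -0.0, 42.033, 100.984], 'effort': [-0.063, -36.783, -17.904, -0.001, -0.422, 0.01], 'tool_pos': [0.426, -0.043, 0.1], 'ee_rot': [179.992, 0.039, -22.961], 'force': [0.829, -0.152, 0.353], 'width': -0.0}
```

View pics/s16.png

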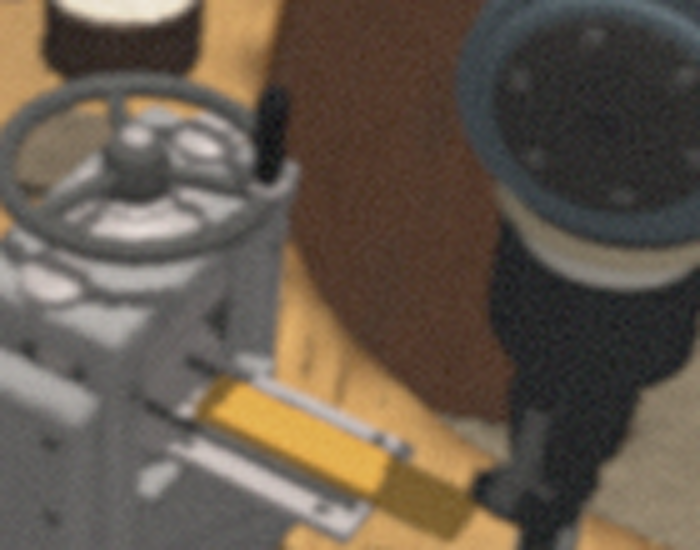

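Request:
{"name": "send_rows", "arguments": {"targets": [[[1, 0, 0, 0.12, 0], [1, 0.15, 0, 0, 0], [1, 0.15, 0, 0, 0], [1, 0.1, 0, 0, 0], [1, 0.08, 0, 0, 0], [1, 0.08, 0, 0, 0], [1, 0.08, 0, 0, 0], [1, 0.08, 0, 0, 0], [1, 0.08, 0, 0, 0], [1, 0, 0, 0, 0]]]}}

```text
t: 18.98
tool_pos: [0.4555, -0.0554, 0.0945]
ee_rot: [-180.0, -0.0, -22.9]
force: [-0.3, -0.1, -0.7]
width: -0.0001
```

```bash
python3 st.py; python3 - <<'E'
from h import *
s=optics.capture('side');crop(s,300,170,140,110,5,'pics/s17.png')
E
```

```text
{'t': 18.983, 'joint_positions': [-12.75, 22.766, 114.388, -0.004, 42.826, 100.182], 'effort': [-0.009, -44.434, -20.589, 0.009, 0.12, -0.022], 'tool_pos': [0.456, -0.055, 0.094], 'ee_rot': [-179.999, -0.021, -22.929], 'force': [-0.306, -0.142, -0.675], 'width': -0.0}
```

View pics/s17.png

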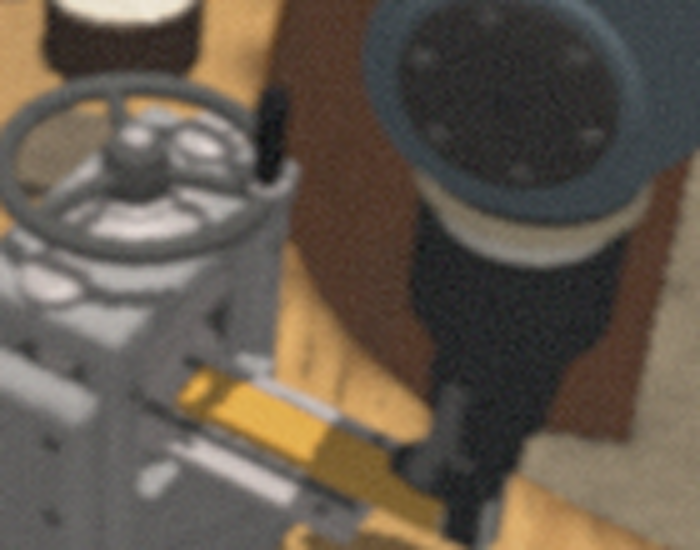

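Request:
{"name": "send_rows", "arguments": {"targets": [[[1, 0.07, 0, 0, 0], [1, 0.07, 0, 0, 0], [1, 0.07, 0, 0, 0], [1, 0.07, 0, 0, 0], [1, 0.06, 0, 0, 0], [1, 0.04, 0, 0, 0]]]}}

```text
t: 19.53
tool_pos: [0.4693, -0.0613, 0.0945]
ee_rot: [180.0, -0.0, -22.9]
force: [-0.3, 0.1, -0.5]
width: -0.0003
```

Request:
{"name": "send_rows", "arguments": {"targets": [[[1, 0.02, 0, 0, 0], [1, 0.02, 0, 0, 0]]]}}

```text
t: 19.7
tool_pos: [0.4704, -0.0617, 0.0945]
ee_rot: [180.0, 0.0, -22.9]
force: [-2.0, 0.7, 1.4]
width: -0.0002
```

Request:
{"name": "send_rows", "arguments": {"targets": [[[1, 0.02, 0, 0, 0], [1, 0.02, 0, 0, 0]]]}}

```text
t: 19.87
tool_pos: [0.472, -0.0624, 0.0945]
ee_rot: [180.0, 0.0, -22.9]
force: [-0.9, -0.2, -0.1]
width: -0.0004
```

Now at about 147.6 mm from the axis; continue slowly until the force rises.

Request:
{"name": "send_rows", "arguments": {"targets": [[[1, 0.02, 0, 0, 0], [1, 0.02, 0, 0, 0]]]}}

```text
t: 20.03
tool_pos: [0.4735, -0.063, 0.0945]
ee_rot: [180.0, -0.0, -22.9]
force: [-0.8, 1.2, -0.2]
width: -0.0001
```

Request:
{"name": "send_rows", "arguments": {"targets": [[[1, 0.02, 0, 0, 0], [1, 0.02, 0, 0, 0]]]}}

```text
t: 20.2
tool_pos: [0.4745, -0.0635, 0.0944]
ee_rot: [180.0, 0.1, -22.9]
force: [-5.0, 2.3, 5.5]
width: -0.0
```

```bash
python3 st.py; python3 - <<'E'
from h import *
s=optics.capture('side');crop(s,300,170,140,110,5,'pics/s18.png')
E
```

```text
{'t': 20.2, 'joint_positions': [-13.194, 24.45, 111.506, 0.007, 44.114, 99.728], 'effort': [-0.87, -45.833, -23.502, -0.23, -1.63, 0.008], 'tool_pos': [0.475, -0.063, 0.094], 'ee_rot': [179.993, 0.07, -22.927], 'force': [-5.01, 2.343, 5.467], 'width': -0.0}
```

View pics/s18.png

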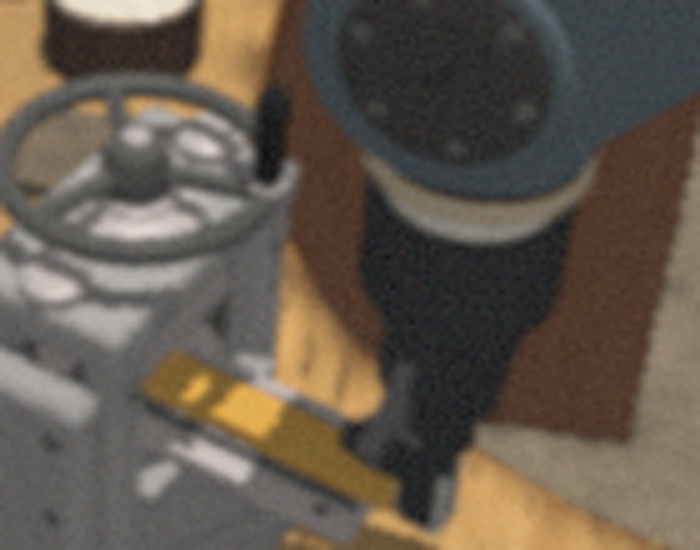

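Request:
{"name": "send_rows", "arguments": {"targets": [[[1, 0.02, 0, 0, 0], [1, 0, 0, 0, 0]]]}}

```text
t: 20.42
tool_pos: [0.4747, -0.0635, 0.0944]
ee_rot: [180.0, 0.1, -22.9]
force: [-7.1, 3.3, 5.6]
width: -0.0
```

Request:
{"name": "send_rows", "arguments": {"targets": [[[1, -0.1, 0, 0, 0], [1, -0.4, 0, 0, 0], [1, -0.8, 0, 0, 0], [1, -0.4, 0, -0.5, 0], [1, 0, 0, -0.9, 0], [1, 0, 0, -0.9, 0], [1, 0, 0, -0.9, 0], [1, -0.5, 0, -0.9, 0], [1, -0.5, 0, -0.9, 0], [1, -0.5, 0, -0.9, 0], [1, 0, 0, 0, 0], [1, 0, 0, 0, 0]]]}}

```text
t: 21.42
tool_pos: [0.3581, -0.014, 0.3323]
ee_rot: [-179.9, -0.3, -22.9]
force: [-0.6, 0.4, -0.9]
width: -0.0
```

```bash
python3 st.py; python3 - <<'E'
from h import *
s=optics.capture('side');crop(s,300,170,140,110,5,'pics/s19.png')
t=optics.capture('top');crop(t,225,150,130,120,5,'pics/t19.png');cv2.imwrite('pics/topraw19.png',t['frame'][:,:,::-1])
def ing(c):
    hsv=cv2.cvtColor(c["frame"],cv2.COLOR_RGB2HSV)
    m=cv2.inRange(hsv,(12,140,70),(26,255,255))
    n,l,st,ce=cv2.connectedComponentsWithStats(m)
    k=min(range(1,n),key=lambda k:np.hypot(*(ce[k]-proj(c,[.53,-.09,.1075])))+(1e3 if st[k][4]<100 else 0))
    print(st[k]); return cv2.findContours((l==k).astype(np.uint8),0,1)[0][0]
C=np.array([.6079,-.1198]);f=np.array([np.cos(np.radians(-23)),np.sin(np.radians(-23))])
for c in (t,s):
    P=np.array([onz(c,*p[0].astype(float),.1075)[:2]-C for p in ing(c)]);d=P@f
    print("back",d.min(),"front",d.max(),"lat",(P@[-f[1],f[0]]).min(),(P@[-f[1],f[0]]).max())
E
```

```text
{'t': 21.417, 'joint_positions': [-9.684, -7.231, 111.163, -0.005, 75.738, 103.215], 'effort': [0.405, -27.645, -33.592, 0.022, 0.472, 0.051], 'tool_pos': [0.358, -0.014, 0.332], 'ee_rot': [-179.929, -0.323, -22.898], 'force': [-0.617, 0.378, -0.895], 'width': -0.0}
[274 220  22  34 305]
back -0.13436105473253562 front -0.04553420401255387 lat -0.013792651731023918 0.009647633832102279
[330 241  53  31 503]
back -0.1369720683203359 front -0.018806311419414933 lat -0.011374954815575015 0.015399647444341594
```

View pics/s19.png

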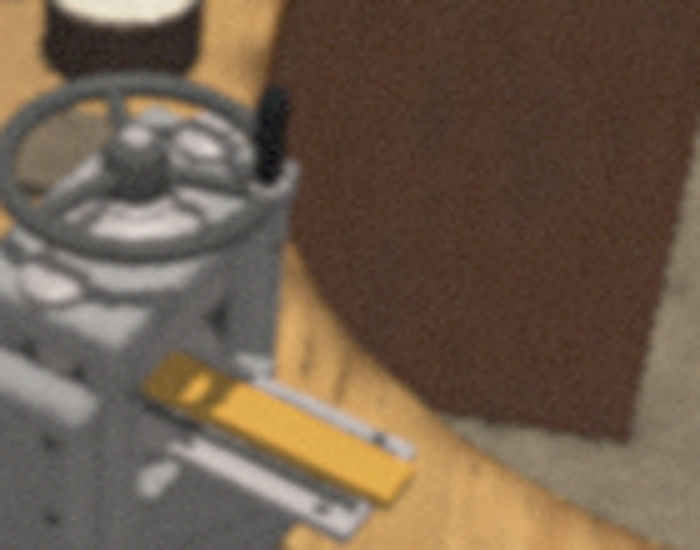

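View pics/t19.png

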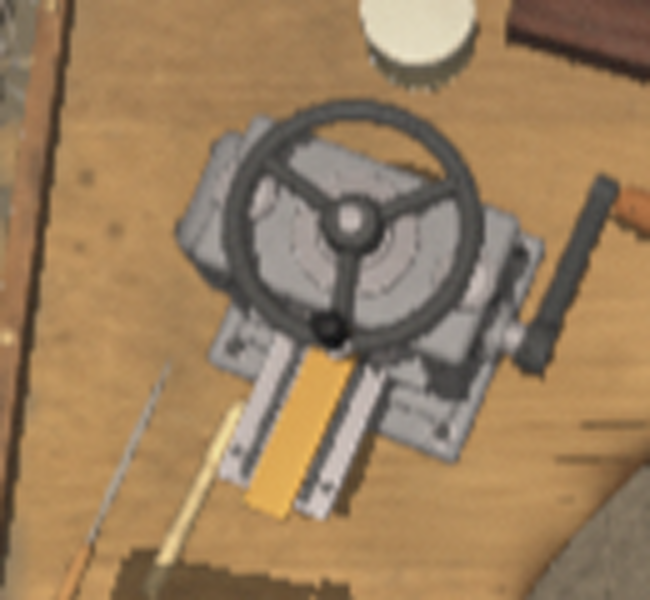

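```bash
python3 -c "
from station import bot
print(bot.read_state()['t'],bot.sign_off())"
```

```text
the job is handed in; nothing more can be done
21.5167 None
```

The job is handed in at about 21.5 s. The wheel has made one clockwise turn, and the ingot is up against the rolls.

**Wheel:** I pushed the handle round with the shut fingertips and stopped about 5° short. I then backed off, measured, and nudged it the rest of the way. From above, the handle sits within about 0.1 pixel of where it started, which is well under 1°. The side view agrees to about 0.2 pixel.

**Ingot:** I pushed its free end until it stopped. The force rose to about 8 N and a further 0.8 mm command moved the tool only about 0.2 mm. From above, the back end is 134 mm before the nip, so the front is about 9 mm before it, as expected. The side view puts the back end at 137 mm. That 3 mm difference is a little more than the stated camera accuracy, but both pictures show the ingot flat between its guides.

**Surroundings:** I saw no unexpected force on the way in past the hanging hose and the post in front of the robot. The file, burnisher and tin look unmoved in the last pictures. I checked that by eye only, and the closing pictures did not cover the filing block and steel plate.

At hand-in the tool was raised well clear and touching nothing.

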